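# Pack the wine sample rack for the laboratory

## Robot

A 7-joint arm with a two-finger parallel gripper is mounted at the origin on a cart in front of the work surface, level with it; the furniture and walls round the work are solid. World frame = base frame: x ahead of the robot, y to its left, z up, the work surface at z = 0. Lengths are in m, angles in degrees, forces in N, time in s.
With the tool pointing down it reaches from about 0.35 to 0.775 m from the base axis. Payload 3.1 kg.
Tool frame: the origin (TCP) lies on the centre line of the jaws, within the pads' length; the fingertips stand 17 mm ahead of it and the grasp point (between the pads) lies 2 mm behind it (robot.tip_reach is the distance from the TCP to the fingertips, in m); z points along the fingers, y is the line along which they close (so a half turn about z gives the same grasp; the last joint's range is limited). The gripper opens to 85 mm and grips with 20 to 120 N. Pads are 22 mm wide; open, the fingers measure 114 mm over their backs; the gripper's body (76 mm by 85 mm) begins 54 mm behind the grasp point. The pads swing forward as they close: fully open they stand 13 mm farther back than shut.
Start: joints at [-74.009, 17.813, 0.802, 86.603, -0.252, 75.585, -1.558], TCP at [0.173, 0.522, 0.248] pointing down, gripper open.
Joint ranges: [-154.91, 154.91], [-16.99, 109.72], [-72.82, 74.43], [7.12, 147.25], [-82.49, 262.49], [11.32, 116.49], [-174.64, 174.64]. Speed limits (degrees/s): [159.86, 159.86, 180, 180, 180, 180, 180].

## Interface

Orientations are given as [roll, pitch, yaw] about the fixed x, y, z axes, in that order (R = Rz(yaw) Ry(pitch) Rx(roll)).
In Python, from station import robot, fingers, vision, workorder, recognise gives the robot as it stands. Calls block until the motion is done:
- robot.move_to(position, orientation): joint-space move of the TCP to a pose.
- robot.line_to(position, orientation=None, velocity=0.15, f_stop=None): straight line of the TCP; orientation=None keeps the orientation; velocity is the mean speed in m/s. With f_stop (N) it stops when the force on the tool has changed by that much, and returns True; else False.
- robot.move_j(angles): joint-space move.
- fingers.gripper_to(opening, force=None): opening from 0.0 (shut) to 1.0 (fully open); force is the grip in N (None keeps the last); returns when the fingers have stopped.
- robot.pause(seconds).
- robot.inverse_kinematics(position, orientation): joint angles nearest the present ones, or None.
- vision.grab_frame(name): name is "scene" or "top" or "wrist"; returns the picture (420x560x3 uint8, red, green, blue); there is no depth.
- vision.calibration(name): a dict with "mtx" (3x3 intrinsics, pixels), "extrinsics" (4x4, takes a point from world to camera coordinates); the wrist camera has in their place "T_tool_cam" (4x4, takes a point from camera to tool coordinates, whose origin is the TCP and whose axes are the flange's). Camera axes: x right, y up, looking along -z (the intrinsics and any distortion apply to the point x, -y, -z); pixel columns grow to the right and rows downward; lengths in m; the calibration is good to about 2 mm. A picture is of the moment at which its call begins: read the wrist's pose just before it. calibration takes no time and is no camera call.
A pose or a line that the arm cannot do raises robot.PlanningError and nothing moves.
- workorder.close_job(): hands the job in; it is judged then, once.
Trained networks look in the newest picture that a camera, given by its name, has taken for a name from the list of things; names that differ only in an ending like _2 or _b are one class to them, and where a whole thing is asked for, a point or a joint stands for the part that bears it (a point fixed in the world has none). Each returns a list of dicts, best first, with "p" (0 to 1); they miss things now and then, are a little off and sometimes report something else, mostly with a low value. They report only what shows in the picture. A call takes as long as a camera call. They do not tell look-alikes from the thing itself.
- recognise(label, camera): "rect" ([centre column, centre row, width, height] in pixels, round what is visible of it).
Readings, each from a call of its own:
- robot.current_time_s(): time.
- robot.current_joint_positions(): joint angles.
- robot.current_dq(): joint speeds.
- robot.current_joint_torque(): joint torques, N m.
- robot.current_tool_pos(): TCP position.
- robot.current_eef_rot(): TCP orientation.
- robot.current_contact_force(): force on the tool from outside, world axes, zero at the start.
- robot.current_torque(): the same for the moment, N m.
- robot.current_finger_gap(): opening from 0.0 (shut) to 1.0 (fully open).
- robot.current_gripper_force(): force on a finger pad.
Only numpy, scipy, OpenCV 4.12 (cv2) and the standard library are available. Lean on these libraries where they do the work, as an engineer would, in place of code of your own. Each camera call takes 0.05 s, during which the arm holds its last target. There are 200 camera calls.

## Task

Pack the wine samples into the wooden rack for the laboratory, back row first so that you never reach over glass standing in front: stand every tall green bottle in a pocket of the back row, then, while its square pocket keeps it from turning, screw each bottle's cap clockwise until it is fully closed (the bottles arrive with their caps open; leave them so until all bottles are in the rack). Only when all the bottles are closed, stand every yellow-lidded jar in a pocket of the front row. Everything must end upright and right down on the rack's floor, and the funnel, the barrel tap and the cork on the worktop are to be left alone.

Things in the scene. Friction and masses are not known exactly. Their poses are not given: they have to be found in the camera images.
- bottle1_mid (a point): Tall square sample bottle 1, green glass, paper labels: flat sides 54 x 54 mm from the foot up to 76 mm, then a short neck and a round black cap with an orange grip rib; 120 mm tall with the rib, 0.36 kg. The point is on its axis, 60 mm above its foot; x and y are square to the flat sides, z is up. Two or three of the three are there (None: absent).
- cap1 (a joint): Cap of bottle 1, captive: 0 open, 1.571 closed at its stop; closes clockwise from above. At value v its rib lies along the bottle's x axis turned (1.571 - v) anticlockwise, so square to the sides when closed. Cap 38 mm wide, flat top 44 mm above bottle's mid point; on it the rib, 34 long, 10 wide, 16 high. Stiff (0.05 N m): a free-standing bottle may turn along.
- jar1_mid (a point): Squat round clear jar 1 with a paper band, its yellow lid already shut: 60 mm diameter, lid 57 mm (the upper 14 mm), 56 mm tall, 0.24 kg. The point is on its axis, 28 mm above its foot; z is up. Two or three of the three are there (None: absent).
- bottle2_mid (a point): Tall square sample bottle 2, green glass, paper labels: flat sides 54 x 54 mm from the foot up to 76 mm, then a short neck and a round black cap with an orange grip rib; 120 mm tall with the rib, 0.36 kg. The point is on its axis, 60 mm above its foot; x and y are square to the flat sides, z is up. Two or three of the three are there (None: absent).
- cap2 (a joint): Cap of bottle 2, captive: 0 open, 1.571 closed at its stop; closes clockwise from above. At value v its rib lies along the bottle's x axis turned (1.571 - v) anticlockwise, so square to the sides when closed. Cap 38 mm wide, flat top 44 mm above bottle's mid point; on it the rib, 34 long, 10 wide, 16 high. Stiff (0.05 N m): a free-standing bottle may turn along.
- jar2_mid (a point): Squat round clear jar 2 with a paper band, its yellow lid already shut: 60 mm diameter, lid 57 mm (the upper 14 mm), 56 mm tall, 0.24 kg. The point is on its axis, 28 mm above its foot; z is up. Two or three of the three are there (None: absent).
- bottle3_mid (a point): Tall square sample bottle 3, green glass, paper labels: flat sides 54 x 54 mm from the foot up to 76 mm, then a short neck and a round black cap with an orange grip rib; 120 mm tall with the rib, 0.36 kg. The point is on its axis, 60 mm above its foot; x and y are square to the flat sides, z is up. Two or three of the three are there (None: absent).
- cap3 (a joint): Cap of bottle 3, captive: 0 open, 1.571 closed at its stop; closes clockwise from above. At value v its rib lies along the bottle's x axis turned (1.571 - v) anticlockwise, so square to the sides when closed. Cap 38 mm wide, flat top 44 mm above bottle's mid point; on it the rib, 34 long, 10 wide, 16 high. Stiff (0.05 N m): a free-standing bottle may turn along.
- jar3_mid (a point): Squat round clear jar 3 with a paper band, its yellow lid already shut: 60 mm diameter, lid 57 mm (the upper 14 mm), 56 mm tall, 0.24 kg. The point is on its axis, 28 mm above its foot; z is up. Two or three of the three are there (None: absent).
- rack: The fixed wooden bottle rack, 196 mm deep (x, to its back) by 292 mm wide (y, to its left); the origin is the centre of its underside. Bottles stand on its floor, 16 mm above the worktop, in cut-outs of a deck whose top is 40 mm above the worktop; the end cheeks are 56 mm high. The sides of the cut-outs lie along x and y. Pockets of a row are 85 mm apart, the rows 92 mm.
- rack_back1 (a point): Centre, at floor height, of the left pocket (seen from the robot) in the rack's back row, farther from the robot: a square cut-out 62 x 62 mm. Axes as the rack's.
- rack_front1 (a point): Centre, at floor height, of the left pocket (seen from the robot) in the rack's front row, nearer the robot: a square cut-out 68 x 68 mm. Axes as the rack's.
- rack_back2 (a point): Centre, at floor height, of the middle pocket (seen from the robot) in the rack's back row, farther from the robot: a square cut-out 62 x 62 mm. Axes as the rack's.
- rack_front2 (a point): Centre, at floor height, of the middle pocket (seen from the robot) in the rack's front row, nearer the robot: a square cut-out 68 x 68 mm. Axes as the rack's.
- rack_back3 (a point): Centre, at floor height, of the right pocket (seen from the robot) in the rack's back row, farther from the robot: a square cut-out 62 x 62 mm. Axes as the rack's.
- rack_front3 (a point): Centre, at floor height, of the right pocket (seen from the robot) in the rack's front row, nearer the robot: a square cut-out 68 x 68 mm. Axes as the rack's.
- funnel: Small aluminium funnel standing on its mouth, 92 mm wide, 90 mm tall. The point is the centre of its underside. A bystander: leave it alone.
- barrel_tap: Brass-brown barrel tap lying on the worktop, 104 mm long, 47 mm tall. The point is the centre of its underside. A bystander: leave it alone.
- cork: Wine cork standing upright, 24 mm diameter, 42 mm tall. The point is the centre of its underside. A bystander: leave it alone.
- credenza_upper: The fixed wall cabinet behind the work; its closed glass doors are an upright face at x = 0.67 m from 0.35 m above the worktop upwards: keep wrist and gripper clear of it. The space below it is open back to x = 0.66 m and more.
There are look-alikes about, which are no part of the job. Leave any pink look-alike of the part that bears bottle2_mid alone.

How it is judged:
By the outcome, as a careful person would: the job done as asked, in the order asked, and still so for the second after the job is handed in, with the robot touching nothing.
Of bottle1, bottle2, bottle3 only 2 to 3 are there at a start; the rules pass over those that are not, and their reading is None.
Of jar1, jar2, jar3 only 2 to 3 are there at a start; the rules pass over those that are not, and their reading is None.
At some moment in a run one of jar1, jar2, jar3 may be knocked a few centimetres aside while the robot is not near it.
It also fails if it takes over 210 s, if anything falls off the work surface, if the arm or the gripper's body presses on something with over 40 N, if the wrist force passes 120 N, or if a joint passes its speed limit or range.

## Working session

There is one attempt and no reset: what is moved stays moved. The work goes in short steps, each a Python script; the robot and the scene stay as the last script left them, time stands still between calls to the robot, and variables do not carry over. Pictures are saved under pics/ and viewed, at most 14 in all, crops included, and the job is handed in when it is done.

```bash
ls; mkdir -p pics; python3 - <<'E'
from station import robot, fingers, vision, workorder, recognise
import cv2, numpy as np
for n in ["scene","top"]:
    f=vision.grab_frame(n); cv2.imwrite(f"pics/{n}0.png",f[:,:,::-1])
    c=vision.calibration(n); print(n,{k:np.round(v,4).tolist() for k,v in c.items()})
    for l in ["bottle1_mid","cap1","jar1_mid","rack","funnel","barrel_tap","cork"]:
        print(l,[(np.round(d["rect"],0).tolist(),round(d["p"],2)) for d in recognise(l,n)])
c=vision.calibration("wrist"); print({k:np.round(v,4).tolist() for k,v in c.items()})
print(robot.current_time_s(),robot.current_eef_rot())
E
```

```text
pics
scene {'mtx': [[456.9148, 0.0, 277.0866], [0.0, 456.9148, 203.9614], [0.0, 0.0, 1.0]], 'extrinsics': [[0.6425, -0.7663, 0.0024, -0.3453], [0.4231, 0.3574, 0.8326, -0.3268], [-0.6389, -0.5339, 0.5538, -1.0956], [0.0, 0.0, 0.0, 1.0]]}
bottle1_mid [([321.0, 266.0, 15.0, 19.0], 0.5)]
cap1 [([322.0, 268.0, 14.0, 17.0], 0.71), ([388.0, 281.0, 14.0, 19.0], 0.71), ([359.0, 230.0, 16.0, 11.0], 0.57)]
jar1_mid [([216.0, 197.0, 22.0, 24.0], 0.55)]
rack [([277.0, 237.0, 110.0, 77.0], 0.84)]
funnel [([149.0, 198.0, 25.0, 28.0], 0.75)]
barrel_tap [([413.0, 268.0, 39.0, 15.0], 0.57)]
cork []
top {'mtx': [[498.9178, 0.0, 280.0777], [0.0, 498.9178, 213.1606], [0.0, 0.0, 1.0]], 'extrinsics': [[0.2789, -0.9603, -0.0005, -0.1682], [0.8877, 0.2576, 0.3817, -0.5773], [-0.3665, -0.1069, 0.9243, -1.7722], [0.0, 0.0, 0.0, 1.0]]}
bottle1_mid [([196.0, 247.0, 20.0, 20.0], 0.81)]
cap1 [([346.0, 235.0, 10.0, 9.0], 0.63), ([334.0, 282.0, 11.0, 10.0], 0.52), ([195.0, 246.0, 8.0, 12.0], 0.51), ([380.0, 277.0, 12.0, 8.0], 0.39)]
jar1_mid [([208.0, 217.0, 13.0, 19.0], 0.59)]
rack [([279.0, 246.0, 85.0, 74.0], 0.84), ([287.0, 207.0, 5.0, 9.0], 0.4)]
funnel [([155.0, 247.0, 26.0, 24.0], 0.84)]
barrel_tap [([279.0, 249.0, 89.0, 69.0], 0.33)]
cork []
{'mtx': [[311.2323, 0.0, 275.499], [0.0, 311.2323, 212.1797], [0.0, 0.0, 1.0]], 'T_tool_cam': [[0.0, 0.9657, 0.2596, 0.0664], [1.0, -0.0002, 0.0008, -0.0001], [0.0009, 0.2596, -0.9657, -0.1261], [0.0, 0.0, 0.0, 1.0]]}
0.8 [1.79996509e+02 5.33189237e-04 1.61627726e+02]
```

```bash
python3 - <<'E'
import cv2
a=cv2.imread("pics/top0.png")[150:330,130:410]; cv2.imwrite("pics/topc.png",cv2.resize(a,(800,514),interpolation=cv2.INTER_CUBIC))
a=cv2.imread("pics/scene0.png")[160:320,110:450]; cv2.imwrite("pics/scenec.png",cv2.resize(a,(800,376),interpolation=cv2.INTER_CUBIC))
E
```

```text
(no output)
```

View pics/topc.png

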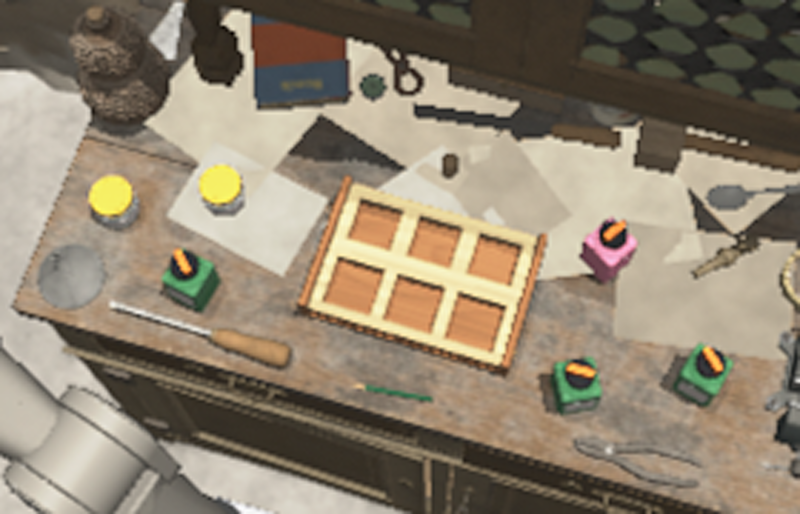

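View pics/scenec.png

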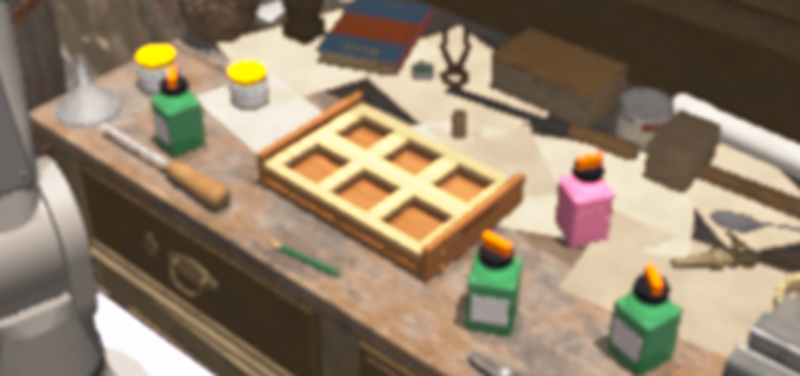

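```bash
cat > h.py <<'E'
from station import robot, fingers, vision, workorder, recognise
import cv2, numpy as np
from scipy.spatial.transform import Rotation as R
F=np.diag([1,-1,-1.])
def cam(n,pose=None):
    c=vision.calibration(n)
    if n!="wrist":
        E=np.array(c["extrinsics"]); return np.array(c["mtx"]),E
    p,r=pose
    T=np.eye(4); T[:3,:3]=R.from_euler("xyz",r,degrees=True).as_matrix(); T[:3,3]=p
    return np.array(c["mtx"]),np.linalg.inv(T@np.array(c["T_tool_cam"]))
def ray(px,z,n,pose=None):
    K,E=cam(n,pose); o=-E[:3,:3].T@E[:3,3]
    d=E[:3,:3].T@F@np.linalg.inv(K)@[px[0],px[1],1]
    return o+d*(z-o[2])/d[2]
def proj(p,n,pose=None):
    K,E=cam(n,pose); q=K@F@(E[:3,:3]@p+E[:3,3]); return q[:2]/q[2]
def pose(): return robot.current_tool_pos(),robot.current_eef_rot()
E
python3 - <<'E'
from h import *
t=lambda x,y,z:np.round(ray((130+x/2.857,150+y/2.857),z,"top"),3)
s=lambda x,y,z:np.round(ray((110+x/2.353,160+y/2.353),z,"scene"),3)
for n,a,b,z in [("b1",(183,266),(172,84),.112),("b2",(580,374),(496,246),.112),("b3",(711,360),(653,284),.112),("pink",(613,236),(589,165),.112),("jA",(111,195),(155,55),.056),("jB",(221,186),(248,72),.056),("cork",(450,160),(459,113),.042),("cork",(450,165),(459,135),.0),("fun",(70,275),(85,110),0),("tap",(725,255),(715,255),.02)]: print(n,t(*a,z),s(*b,z))
c=[t(348,180,.056),t(303,308,.056),t(545,235,.056),t(505,368,.056)]
print(c, np.mean(c,0)); print([s(*q,.056) for q in [(362,95),(262,160),(522,178),(430,258)]])
for d in (c[0]-c[1],c[2]-c[3],c[0]-c[2],c[1]-c[3]): print(np.linalg.norm(d),np.degrees(np.arctan2(d[1],d[0])))
E
```

```text
b1 [0.399 0.272 0.112] [0.392 0.261 0.112]
b2 [ 0.403 -0.256  0.112] [ 0.405 -0.255  0.112]
b3 [ 0.466 -0.41   0.112] [ 0.461 -0.413  0.112]
pink [ 0.594 -0.253  0.112] [ 0.595 -0.255  0.112]
jA [0.483 0.416 0.056] [0.482 0.414 0.056]
jB [0.538 0.276 0.056] [0.538 0.274 0.056]
cork [ 0.668 -0.012  0.042] [ 0.667 -0.01   0.042]
cork [ 0.678 -0.01   0.   ] [ 0.673 -0.008  0.   ]
fun [0.375 0.447 0.   ] [0.371 0.448 0.   ]
tap [ 0.646 -0.409  0.02 ] [ 0.65  -0.407  0.02 ]
[array([0.594, 0.112, 0.056]), array([0.403, 0.115, 0.056]), array([ 0.592, -0.166,  0.056]), array([ 0.399, -0.162,  0.056])] [ 0.497   -0.02525  0.056  ]
[array([0.599, 0.108, 0.056]), array([0.402, 0.106, 0.056]), array([ 0.585, -0.17 ,  0.056]), array([ 0.394, -0.175,  0.056])]
0.19102355875650517 -0.8998597149044043
0.1930414463269481 -1.1873073157288279
0.2780071941515183 89.58780725859768
0.27702887936097925 89.17268162518525
```

```bash
python3 - <<'E'
from h import *
robot.move_to([0.40,0.26,0.27],[180,0,90])
P=pose(); np.savez("w1.npz",p=P[0],r=P[1]); cv2.imwrite("pics/w1.png",vision.grab_frame("wrist")[:,:,::-1])
for d in recognise("cap1","wrist"): print(d)
print(robot.current_joint_positions())
robot.move_to([0.47,-0.027,0.28],[180,0,90])
P=pose(); np.savez("w2.npz",p=P[0],r=P[1]); cv2.imwrite("pics/w2.png",vision.grab_frame("wrist")[:,:,::-1])
print(robot.current_joint_positions(), robot.current_time_s())
for x in (.41,.55):
  for y in (-.11,.06):
    for w in (90,-90,0,180): print(x,y,w,np.round(robot.inverse_kinematics([x,y,.08],[180,0,w]) if robot.inverse_kinematics([x,y,.08],[180,0,w]) is not None else 0)[-1:])
E
```

```text
{'rect': [286.2, 182.2, 41.4, 45.3], 'p': 0.88}
{'rect': [547.2, 108.5, 25.1, 58.4], 'p': 0.65}
[-55.78109339   8.69320396  23.52617017  95.88841109  -3.59178216
  76.18626188 -31.3840036 ]
[-34.39055456   8.4064448   40.4539065   96.13411166  -5.6203032
  77.54562795   7.22134401] 3.3917
0.41 -0.11 90 [29.]
0.41 -0.11 -90 [-138.]
0.41 -0.11 0 [-58.]
0.41 -0.11 180 [114.]
0.41 0.06 90 [1.]
0.41 0.06 -90 [174.]
0.41 0.06 0 [-86.]
0.41 0.06 180 [88.]
0.55 -0.11 90 [30.]
0.55 -0.11 -90 [-135.]
0.55 -0.11 0 [-54.]
0.55 -0.11 180 [112.]
0.55 0.06 90 [9.]
0.55 0.06 -90 [-147.]
0.55 0.06 0 [-74.]
0.55 0.06 180 [93.]
```

View pics/w1.png

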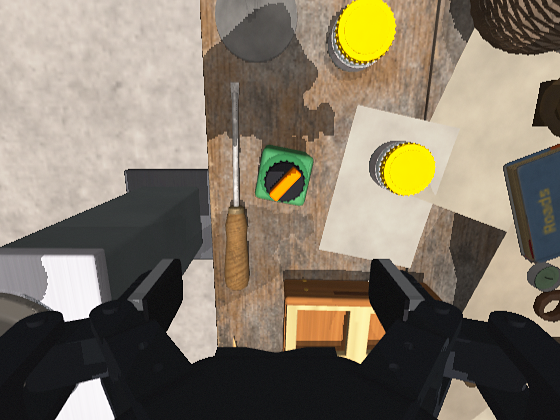

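View pics/w2.png

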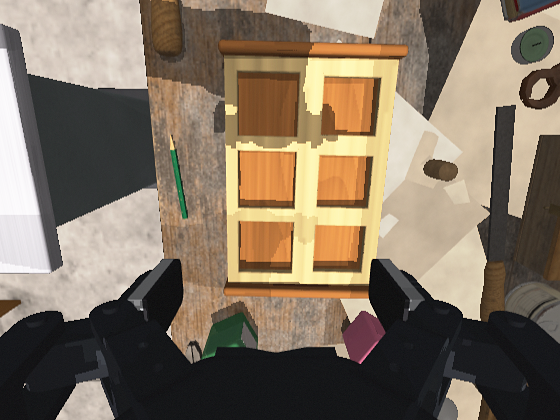

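```bash
python3 - <<'E'
from h import *
a=cv2.imread("pics/w2.png")[30:310,210:420]; cv2.imwrite("pics/w2c.png",cv2.resize(a,None,fx=2.14,fy=2.14,interpolation=cv2.INTER_CUBIC))
robot.move_to([0.425,-0.36,0.27],[180,0,90])
P=pose(); np.savez("w3.npz",p=P[0],r=P[1]); cv2.imwrite("pics/w3.png",vision.grab_frame("wrist")[:,:,::-1])
d=np.load("w1.npz");P=(d["p"],d["r"])
print(ray((285,176),.076,"wrist",P),ray((286,184),.112,"wrist",P))
E
```

```text
[0.40767261 0.28033247 0.076     ] [0.40757371 0.27823425 0.112     ]
```

View pics/w2c.png

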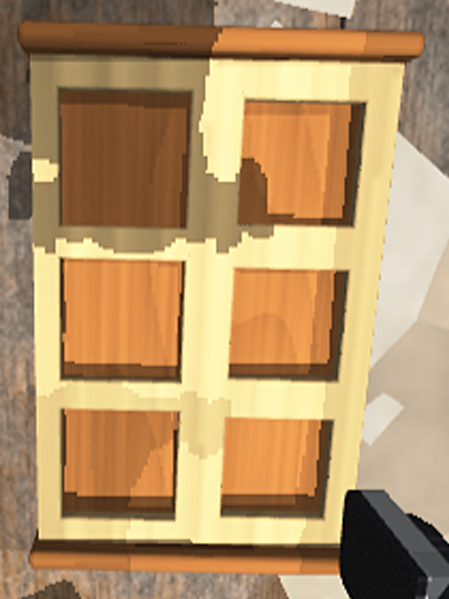

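View pics/w3.png

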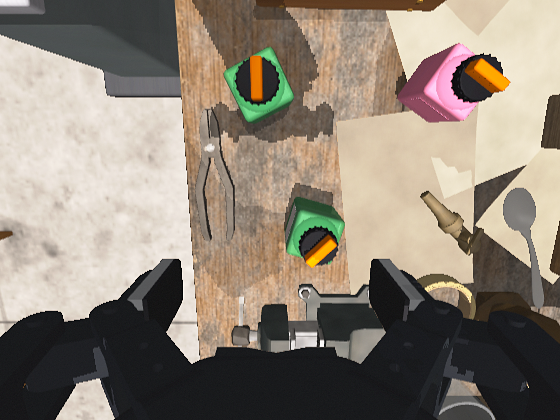

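```bash
python3 - <<'E'
from h import *
from scipy.optimize import least_squares
C={("b",1):[(246,100),(367,102),(355,226),(237,222)],("f",1):[(59,88),(192,90),(188,228),(60,228)],("b",2):[(236,268),(349,270),(340,380),(229,378)],("f",2):[(61,258),(185,260),(181,381),(62,380)],("b",3):[(225,418),(333,419),(325,517),(220,515)],("f",3):[(63,408),(179,410),(175,517),(61,517)]}
d=np.load("w2.npz");P=(d["p"],d["r"])
A=[];B=[]
for (r,i),q in C.items():
    h=.031 if r=="b" else .034
    cx=.046 if r=="b" else -.046; cy=85e-3*(2-i)
    for (sx,sy),(u,v) in zip([(-1,1),(1,1),(1,-1),(-1,-1)],q):
        A.append((cx+sx*h,cy+sy*h)); B.append(ray((210+u/2.14,30+v/2.14),.04,"wrist",P)[:2])
A=np.array(A);B=np.array(B)
def f(x):
    c,s=np.cos(x[2]),np.sin(x[2]); return (A@[[c,s],[-s,c]]+x[:2]-B).ravel()
s=least_squares(f,[.5,-.03,0]); print(s.x[:2],np.degrees(s.x[2]),np.round(np.abs(s.fun.reshape(-1,2)).mean(0),4))
print(np.round(s.fun.reshape(-1,4,2).mean(1)*1000,1).tolist())
x=s.x; np.save("rack.npy",x)
d=np.load("w3.npz");P=(d["p"],d["r"])
print(ray((258,85),.076,"wrist",P),ray((257,79),.112,"wrist",P)); print(ray((315,226),.076,"wrist",P),ray((321,247),.112,"wrist",P))
E
```

```text
[ 0.50515245 -0.01894354] -1.1161963960808896 [0.0005 0.0005]
[[-0.1, 0.2], [-0.1, 0.5], [-0.3, 0.1], [-0.1, -0.1], [0.4, -0.1], [0.1, -0.6]]
[ 0.40866921 -0.25198607  0.076     ] [ 0.4097502  -0.25182445  0.112     ]
[ 0.46846765 -0.39344828  0.076     ] [ 0.47022878 -0.40349672  0.112     ]
```

```bash
python3 - <<'E'
from h import *
for w in (122,-58,32):
    try: robot.move_to([0.407,-0.253,0.22],[180,0,w])
    except robot.PlanningError as e: print(w,e); continue
    robot.pause(.2); P=pose(); f=vision.grab_frame("wrist"); cv2.imwrite(f"pics/b2_{w}.png",f[:,:,::-1])
    hsv=cv2.cvtColor(f,cv2.COLOR_RGB2HSV); m=cv2.inRange(hsv,(8,180,150),(22,255,255))
    n,l,s,c=cv2.connectedComponentsWithStats(m)
    print(w,P[0])
    for i in range(1,n):
        if s[i,4]>150: print(s[i].tolist(),ray(c[i],.118,"wrist",P))
    print([ (d["rect"],ray(d["rect"][:2],.108,"wrist",P)) for d in recognise("cap1","wrist")[:2]])
    print(robot.current_joint_positions()[-1])
E
```

```text
122 [ 0.4074368  -0.2543613   0.22079098]
[265, 195, 32, 41, 415] [ 0.40901964 -0.25212364  0.118     ]
[([469.2, 311.0, 41.2, 25.3], array([ 0.59609657, -0.2399969 ,  0.108     ])), ([280.8, 211.4, 48.4, 48.4], array([ 0.40924268, -0.2506415 ,  0.108     ]))]
74.44530040439929
-58 [ 0.40697889 -0.25302563  0.21997688]
[265, 198, 31, 40, 430] [ 0.4090432 -0.2522259  0.118    ]
[([469.6, 312.4, 41.9, 20.9], array([ 0.59568635, -0.238832  ,  0.108     ])), ([281.4, 212.8, 54.9, 52.6], array([ 0.40951216, -0.24963949,  0.108     ]))]
74.45169500752723
32 [ 0.40697289 -0.25300954  0.22000803]
[255, 198, 43, 31, 500] [ 0.40916418 -0.25131992  0.118     ]
[478, 232, 13, 41, 163] [ 0.47017102 -0.40316419  0.118     ]
[([467.9, 248.2, 56.0, 55.3], array([ 0.46495145, -0.40175696,  0.108     ])), ([275.8, 207.4, 49.6, 51.5], array([ 0.4108674 , -0.25026933,  0.108     ]))]
-6.510328410442932
```

```bash
cat >> h.py <<'E'
X=np.load("rack.npy"); RY=np.degrees(X[2])
def pocket(row,i):
    l=np.array([.046 if row=="b" else -.046,.085*(2-i)]); c,s=np.cos(X[2]),np.sin(X[2])
    return X[:2]+np.array([[c,-s],[s,c]])@l
def rpt(*a): print(*a,"gap %.3f F %s t %.1f z %.4f"%(robot.current_finger_gap(),np.round(robot.current_contact_force(),1),robot.current_time_s(),robot.current_tool_pos()[2]))
def pick(xy,yaw,z,hov=.2,op=1.0,force=45,up=.26):
    fingers.gripper_to(op); robot.move_to([*xy,hov],[180,0,yaw])
    print("hit",robot.line_to([*xy,z],velocity=.1,f_stop=8))
    fingers.gripper_to(0.,force=force); rpt("grip")
    robot.line_to([*xy,up],velocity=.15); rpt("lift")
def place(xy,yaw,z,hi=.26,op=1.0):
    robot.move_to([*xy,hi],[180,0,yaw]); robot.line_to([*xy,z+.035],velocity=.15)
    print("hit",robot.line_to([*xy,z],velocity=.04,f_stop=8)); rpt("down")
    fingers.gripper_to(op); robot.line_to([*xy,hi-.02],velocity=.15); rpt("free")
E
python3 - <<'E'
from h import *
print([pocket("b",i) for i in (1,2,3)])
pick((.409,-.252),120,.067)
place(pocket("b",3),90+RY,.0815)
robot.move_to([.465,-.40,.23],[180,0,90]); robot.pause(.2)
P=pose(); np.savez("w4.npz",p=P[0],r=P[1]); f=vision.grab_frame("wrist")
cv2.imwrite("pics/w4.png",f[:,:,::-1])
E
```

```text
[array([0.55279953, 0.06514425]), array([ 0.55114372, -0.01983962]), array([ 0.54948791, -0.10482349])]
hit False
grip gap 0.629 F [-0.2  1.3  5.7] t 11.0 z 0.0677
lift gap 0.627 F [-0.2 -0.3 -3.8] t 12.5 z 0.2590
hit True
down gap 0.628 F [-0.3  0.2  4.8] t 15.2 z 0.0837
free gap 0.998 F [ 0.1 -0.3 -0.1] t 16.8 z 0.2390
```

View pics/w4.png

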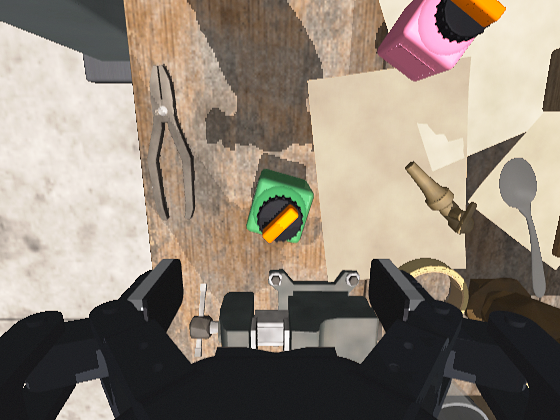

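```bash
python3 - <<'E'
from h import *
d=np.load("w4.npz");P=(d["p"],d["r"]); print(ray((281,219),.104,"wrist",P),ray((281,206),.076,"wrist",P))
pick((.4695,-.4025),75,.067)
place(pocket("b",2),90+RY,.0815)
pick((.4077,.2795),84,.067)
place(pocket("b",1),90+RY,.0815)
robot.move_to([.47,-.03,.30],[180,0,90]); robot.pause(.2)
P=pose(); np.savez("w5.npz",p=P[0],r=P[1]); f=vision.grab_frame("wrist")
cv2.imwrite("pics/w5.png",f[:,:,::-1])
E
```

```text
[ 0.47043824 -0.4062158   0.104     ] [ 0.4709039  -0.40184146  0.076     ]
hit False
grip gap 0.620 F [ 1.1 -0.6  2.4] t 20.6 z 0.0678
lift gap 0.624 F [-0.   0.3 -4.8] t 22.1 z 0.2587
hit True
down gap 0.617 F [0.4 0.6 3.4] t 25.1 z 0.1072
free gap 0.999 F [-0.2  0.1 -0.1] t 26.5 z 0.2390
hit False
grip gap 0.635 F [-3.1 -0.5  5.6] t 29.9 z 0.0677
lift gap 0.637 F [-1.3  0.1 -3.7] t 31.3 z 0.2590
hit True
down gap 0.623 F [0.2 0.1 4. ] t 33.8 z 0.1136
free gap 1.000 F [ 0.2 -0.6  0.8] t 35.2 z 0.2390
```

View pics/w5.png

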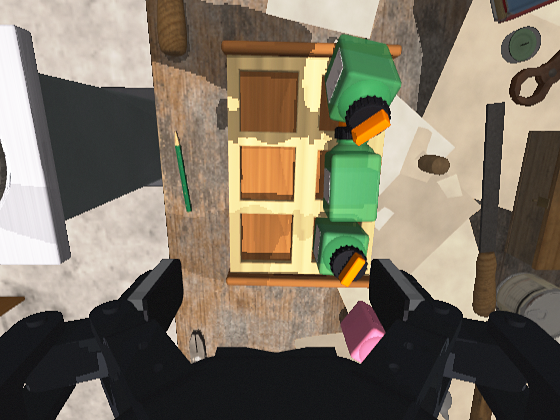

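```bash
python3 - <<'E'
from h import *
robot.move_to([.40,.3,.30],[180,0,90])
f=vision.grab_frame("scene")[:,:,::-1]; a=f[180:290,200:350]; b=vision.grab_frame("top")[:,:,::-1][200:290,220:345]
cv2.imwrite("pics/s5.png",np.vstack([cv2.resize(a,(500,366),interpolation=cv2.INTER_CUBIC),cv2.resize(b,(500,234)),])[:600])
E
```

```text
(no output)
```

View pics/s5.png

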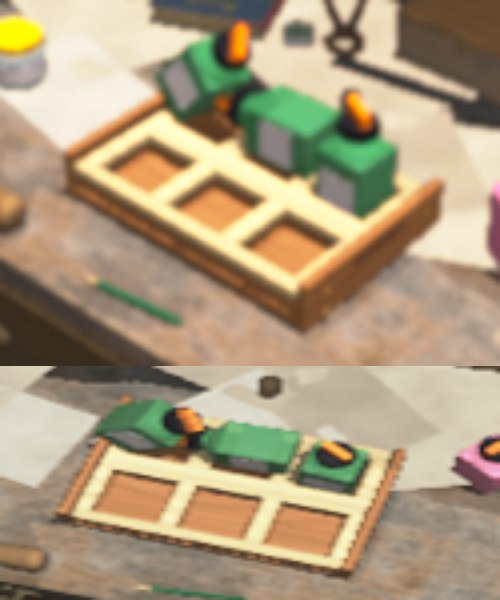

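```bash
cat >> h.py <<'E'
def tri(obs):  # obs: (px,camname,pose)
    A=np.zeros((3,3));b=np.zeros(3)
    for px,n,P in obs:
        a=ray(px,0,n,P); d=ray(px,.1,n,P)-a; d/=np.linalg.norm(d); M=np.eye(3)-np.outer(d,d); A+=M;b+=M@a
    return np.linalg.solve(A,b)
E
python3 - <<'E'
from h import *
d=np.load("w5.npz");P=(d["p"],d["r"])
def blob(f,x0,y0,x1,y1):
    hsv=cv2.cvtColor(f,cv2.COLOR_BGR2HSV); m=cv2.inRange(hsv,(8,180,150),(22,255,255)); z=np.zeros_like(m); z[y0:y1,x0:x1]=m[y0:y1,x0:x1]
    n,l,s,c=cv2.connectedComponentsWithStats(z); return [c[i].round(1) for i in range(1,n) if s[i,4]>15]
w=cv2.imread("pics/w5.png"); s=vision.grab_frame("scene")[:,:,::-1].copy(); t=vision.grab_frame("top")[:,:,::-1].copy()
cv2.imwrite("pics/s6.png",s);cv2.imwrite("pics/t6.png",t)
wb=blob(w,300,90,400,300); sb=blob(s,255,180,320,230); tb=blob(t,255,290//2,345,240)
print(wb,sb,tb)
tb=blob(t,220,200,345,290); print(tb)
for i in range(min(len(wb),len(sb))):
    print("ws",tri([(wb[i],"wrist",P),(sb[i],"scene",None)]),"st", tri([(tb[i],"top",None),(sb[i],"scene",None)]) if i<len(tb) else 0)
print("b2 true",pocket("b",3))
# IK feasibility of tilts
for a in (-60,-45,-30,30,45,60):
  for yw in (90,-90):
    r=(R.from_euler("x",a,degrees=True)*R.from_euler("xyz",[180,0,yw],degrees=True)).as_euler("xyz",degrees=True)
    print(a,yw,[robot.inverse_kinematics(p,list(r)) is not None for p in ([.55,.0,.09],[.55,.05,.12],[.55,.0,.25],[.45,-.25,.08],[.45,-.25,.2])])
E
```

```text
[array([370.6, 127.3]), array([352.5, 272.3])] [array([271.3, 192.1]), array([307.2, 212.8])] [array([267. , 220.4])]
[array([267. , 220.4])]
ws [0.55385791 0.03774256 0.13814511] st [0.54970212 0.03427783 0.14154715]
ws [ 0.54782275 -0.10591096  0.12986135] st 0
b2 true [ 0.54948791 -0.10482349]
-60 90 [True, True, True, True, True]
-60 -90 [True, True, True, True, True]
-45 90 [True, True, True, True, True]
-45 -90 [True, True, True, True, True]
-30 90 [True, True, True, True, True]
-30 -90 [True, True, True, True, True]
30 90 [True, True, True, True, True]
30 -90 [True, True, True, True, True]
45 90 [True, True, True, True, True]
45 -90 [True, True, True, True, True]
60 90 [True, True, True, True, True]
60 -90 [True, True, True, True, True]
```

```bash
python3 - <<'E'
import cv2,numpy as np
s=cv2.imread("pics/s6.png")[180:250,240:325]; t=cv2.imread("pics/t6.png")[205:260,240:325]; w=cv2.imread("pics/w5.png")[25:295,295:415]
a=cv2.resize(s,(510,420),interpolation=cv2.INTER_CUBIC); c=cv2.resize(w,(267,600),interpolation=cv2.INTER_CUBIC)
a=np.vstack([a,np.zeros((180,510,3),np.uint8)]); cv2.imwrite("pics/c6.png",np.hstack([a,c]))
E
```

```text
(no output)
```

View pics/c6.png

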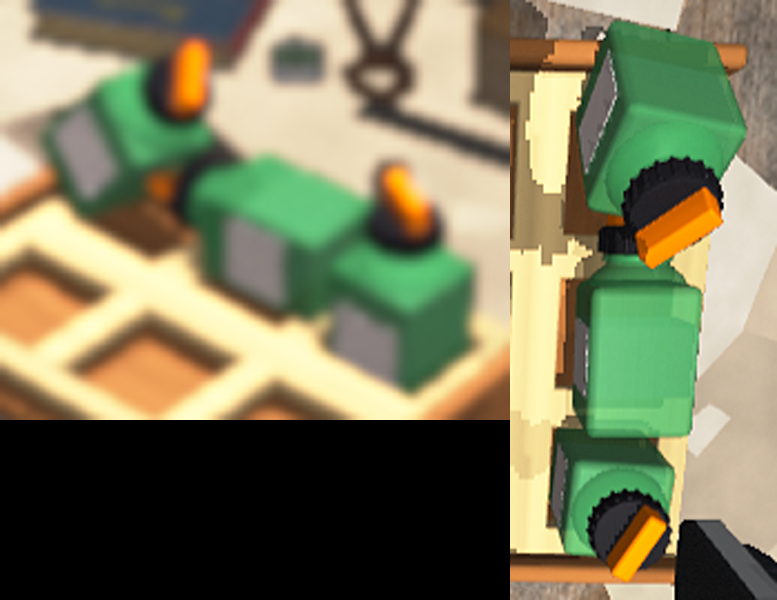

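```bash
cat >> h.py <<'E'
def tilt(a,yaw): return list((R.from_euler("x",a,degrees=True)*R.from_euler("xyz",[180,0,yaw],degrees=True)).as_euler("xyz",degrees=True))
E
python3 - <<'E'
from h import *
u=np.array([0,-.707,.707]); g=np.array([.555,.0385,.1365])-.112*u+.069*u; print(g)
o=tilt(45,90)
robot.move_to([.5,-.06,.30],[180,0,90]); robot.move_to(list(g+.11*u),o)
print("hit",robot.line_to(list(g),velocity=.06,f_stop=6)); rpt("at")
fingers.gripper_to(0.,force=45); rpt("grip")
robot.line_to(list(g+[0,.0,.16]),velocity=.1); rpt("lift")
P=pose()
robot.move_to([.45,.20,.28],tilt(0,90))
f=vision.grab_frame("scene")[:,:,::-1]; cv2.imwrite("pics/s7.png",cv2.resize(f[120:270,180:340],(640,600)))
print(robot.current_eef_rot())
E
```

```text
[0.555    0.068901 0.106099]
hit False
at gap 1.003 F [-0.1 -0.2  0.6] t 41.7 z 0.1063
grip gap 0.667 F [ 0.1 -2.   2.4] t 42.1 z 0.1064
lift gap 0.665 F [-0.5  0.2 -3.8] t 43.9 z 0.2654
[-1.79887432e+02  4.41699614e-02  8.97351402e+01]
```

View pics/s7.png

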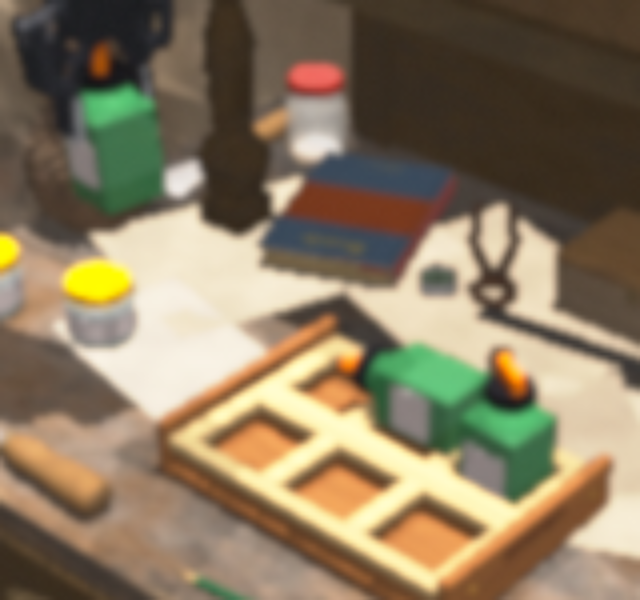

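```bash
python3 - <<'E'
from h import *
robot.move_to([.41,.265,.2],tilt(0,90)); print("hit",robot.line_to([.41,.265,.062],velocity=.05,f_stop=6)); rpt("set")
fingers.gripper_to(1.); robot.line_to([.41,.265,.25]); 
robot.move_to([.5,.0,.28],[180,0,90]); robot.pause(.2)
P=pose(); np.savez("w8.npz",p=P[0],r=P[1]); w=vision.grab_frame("wrist")[:,:,::-1].copy(); s=vision.grab_frame("scene")[:,:,::-1].copy()
cv2.imwrite("pics/w8.png",w); cv2.imwrite("pics/s8.png",s)
def blobs(f,lo,hi,mn):
    m=cv2.inRange(cv2.cvtColor(f,cv2.COLOR_BGR2HSV),lo,hi); n,l,st,c=cv2.connectedComponentsWithStats(m); return [(st[i].tolist(),c[i].round(1).tolist()) for i in range(1,n) if st[i,4]>mn]
print(blobs(w,(8,180,150),(22,255,255),60)); print(blobs(s,(8,180,150),(22,255,255),15))
print(blobs(w,(60,90,60),(85,255,255),200))
a=w[60:360,250:450]; cv2.imwrite("pics/c8.png",np.hstack([cv2.resize(a,(400,600),interpolation=cv2.INTER_CUBIC),cv2.resize(s[185:245,255:315],(400,400),interpolation=cv2.INTER_CUBIC).copy() if 0 else cv2.copyMakeBorder(cv2.resize(s[185:245,255:315],(400,400),interpolation=cv2.INTER_CUBIC),0,200,0,0,cv2.BORDER_CONSTANT)]))
E
```

```text
hit True
set gap 0.666 F [ 1.7 -0.2  2.8] t 47.7 z 0.0698
[([312, 141, 32, 16, 419], [327.8, 148.7]), ([313, 294, 25, 31, 128], [324.7, 307.7])]
[([187, 191, 4, 8, 27], [188.5, 194.6]), ([304, 208, 8, 10, 39], [307.2, 212.8]), ([355, 226, 10, 6, 43], [359.8, 228.7])]
[([149, 171, 18, 66, 303], [157.3, 203.0]), ([294, 170, 62, 137, 5608], [324.4, 230.4])]
```

View pics/c8.png

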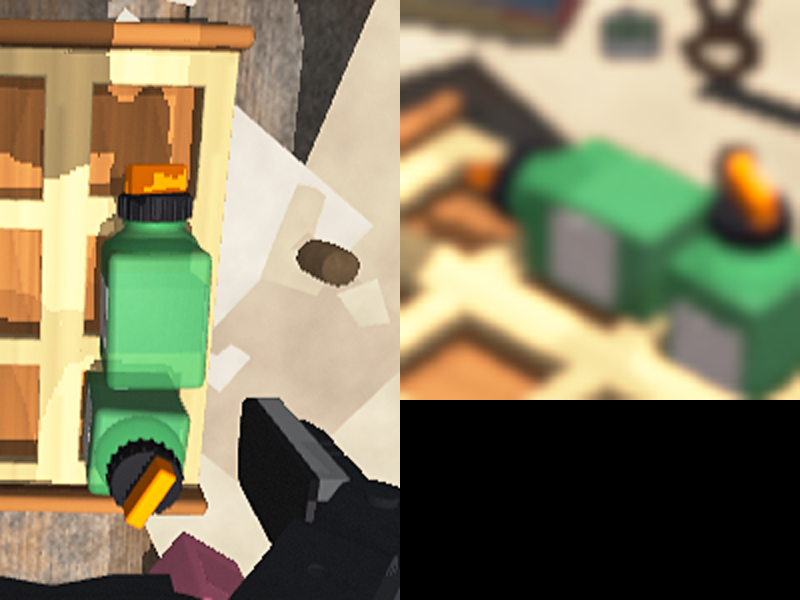

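```bash
python3 - <<'E'
from h import *
d=np.load("w8.npz");P=(d["p"],d["r"])
print("rib",tri([((327.8,148.7),"wrist",P),((267.9,211.4),"scene",None)]))
for z in (.05,.06,.07): print("rib@",z,ray((327.8,148.7),z,"wrist",P))
for z in (.094,.10,.105): print("foot@",z,ray((327,254),z,"wrist",P),"shoulder",ray((328,189),z-.008,"wrist",P))
E
```

```text
rib [0.5535043  0.04828657 0.06294763]
rib@ 0.05 [0.55746892 0.04586794 0.05      ]
rib@ 0.06 [0.55582098 0.04647679 0.06      ]
rib@ 0.07 [0.55417303 0.04708564 0.07      ]
foot@ 0.094 [ 0.55459816 -0.06265407  0.094     ] shoulder [0.55368888 0.00681329 0.086     ]
foot@ 0.1 [ 0.55352508 -0.06014833  0.1       ] shoulder [0.55265971 0.00795267 0.092     ]
foot@ 0.105 [ 0.55263085 -0.05806021  0.105     ] shoulder [0.55180208 0.00890214 0.097     ]
```

```bash
python3 - <<'E'
from h import *
a=np.radians(48); b=np.array([0,np.sin(a),np.cos(a)]); g=np.array([.5535,-.0075,.069])
o=tilt(-48,90)
robot.move_to([.52,.08,.28],[180,0,90]); robot.move_to(list(g+.1*b),o)
print("hit",robot.line_to(list(g),velocity=.05,f_stop=6)); rpt("at")
fingers.gripper_to(0.,force=45); rpt("grip")
robot.line_to(list(g+[0,0,.17]),velocity=.1); rpt("lift")
robot.move_to([.47,-.15,.28],tilt(0,90)); robot.move_to([.42,-.23,.22],tilt(49,90)); rpt("rot")
cv2.imwrite("pics/s9.png",vision.grab_frame("scene")[:,:,::-1])
print("hit",robot.line_to([.42,-.23,.05],velocity=.05,f_stop=5)); rpt("set"); print(robot.current_torque())
cv2.imwrite("pics/s10.png",vision.grab_frame("scene")[:,:,::-1])
x=[cv2.resize(cv2.imread(f"pics/s{i}.png")[150:330,250:430],(400,400)) for i in (9,10)]
cv2.imwrite("pics/c10.png",np.hstack(x))
E
```

```text
hit False
at gap 1.003 F [0.3 0.4 0.2] t 54.0 z 0.0691
grip gap 0.625 F [1.1 0.9 1.9] t 54.4 z 0.0693
lift gap 0.627 F [ 0.4 -0.1 -4.4] t 56.3 z 0.2384
rot gap 0.627 F [ 1.1  1.  -4. ] t 57.9 z 0.2184
hit True
set gap 0.629 F [-0.  -0.7  5.9] t 60.8 z 0.0602
[-0.34155664  0.0480246  -0.06867471]
```

View pics/c10.png

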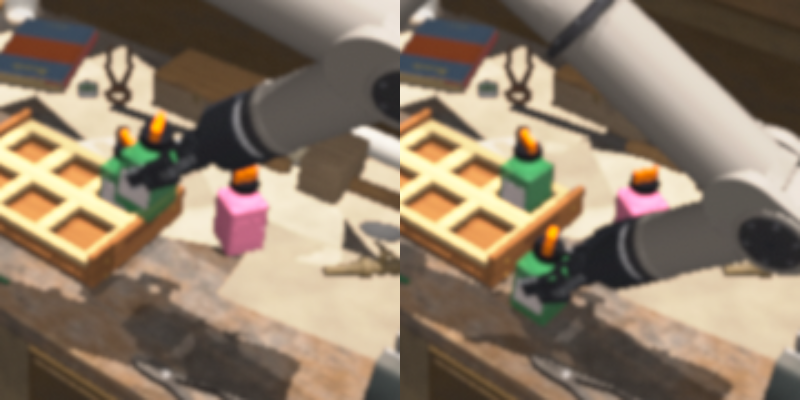

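```bash
cat >> h.py <<'E'
def rib(xy,zr=.119,hov=.22,yaw=90):
    robot.move_to([*xy,hov],[180,0,yaw]); robot.pause(.25); P=pose(); f=vision.grab_frame("wrist")
    m=cv2.inRange(cv2.cvtColor(f,cv2.COLOR_RGB2HSV),(8,180,150),(22,255,255)); n,l,s,c=cv2.connectedComponentsWithStats(m)
    best=None
    for i in range(1,n):
        if s[i,4]<100: continue
        q=ray(c[i],zr,"wrist",P)[:2]
        if best is None or np.linalg.norm(q-xy)<np.linalg.norm(best[0]-xy):
            pts=np.array([ray(p,zr,"wrist",P)[:2] for p in cv2.boxPoints(cv2.minAreaRect(np.argwhere(l==i)[:,::-1].astype(np.float32)))])
            e=[pts[1]-pts[0],pts[2]-pts[1]]; e=max(e,key=np.linalg.norm); best=(q,np.degrees(np.arctan2(e[1],e[0]))%180,np.linalg.norm(e))
    print("rib",best); return best,P,f
def place2(xy,yaw,z,hi=.26,op=1.0,st=.003):
    xy=np.array(xy); robot.move_to([*xy,hi],[180,0,yaw]); robot.line_to([*xy,z+.035],velocity=.15)
    for k,(dx,dy) in enumerate([(0,0),(0,1),(0,-1),(1,0),(-1,0),(1,1),(1,-1),(-1,1),(-1,-1)]):
        q=xy+st*np.array([dx,dy]); robot.line_to([*q,z+.032],velocity=.05)
        robot.line_to([*q,z],velocity=.04,f_stop=8); rpt("down %d"%k)
        if robot.current_tool_pos()[2]<z+.006:
            fingers.gripper_to(op); robot.line_to([*q,hi-.02],velocity=.15); return True
    print("FAILED, still holding"); return False
E
python3 - <<'E'
from h import *
a=np.radians(49); b=np.array([0,-np.sin(a),np.cos(a)])
fingers.gripper_to(1.); g=robot.current_tool_pos(); robot.line_to(list(np.array(g)+.13*b),velocity=.1)
robot.move_to([.42,-.2,.3],[180,0,90])
r,P,f=rib(np.array([.42,-.23])); cv2.imwrite("pics/w11.png",f[:,:,::-1])
r,P,f=rib(np.array(r[0])); q=r[0]
pick(q,90,.067)
print(place2(pocket("b",2),90+RY,.0815))
E
```

```text
rib (array([ 0.42220244, -0.21810043]), np.float64(22.65815594816663), np.float64(0.03336486103050116))
rib (array([ 0.41659155, -0.22165712]), np.float64(23.311513111225953), np.float64(0.03325015009385912))
hit False
grip gap 0.622 F [2.5 0.3 4. ] t 67.5 z 0.0679
lift gap 0.625 F [-0.7 -0.1 -4.6] t 68.9 z 0.2590
down 0 gap 0.623 F [-1.2  0.2  4.1] t 71.9 z 0.0839
True
```

```bash
python3 - <<'E'
from h import *
robot.move_to([.42,.1,.3],[180,0,90])
r,P,f=rib(np.array([.41,.265])); print(P); robot.pause(.4)
r,P,f=rib(np.array([.41,.262])); print(P); cv2.imwrite("pics/w12.png",f[:,:,::-1])
m=cv2.inRange(cv2.cvtColor(f,cv2.COLOR_RGB2HSV),(60,90,60),(85,255,255)); n,l,s,c=cv2.connectedComponentsWithStats(m)
i=1+np.argmax(s[1:,4]); print(s[i]); box=cv2.boxPoints(cv2.minAreaRect(np.argwhere(l==i)[:,::-1].astype(np.float32))); print(box, [ray(p,.076,"wrist",P)[:2] for p in box])
E
```

```text
rib (array([0.4091718 , 0.25587559]), np.float64(52.54984156510148), np.float64(0.03364439188305116))
(array([0.4111283 , 0.26360098, 0.22112442]), array([ 1.79919885e+02, -1.03872888e-01,  8.98173818e+01]))
rib (array([0.40951962, 0.25633862]), np.float64(53.18172429480055), np.float64(0.033609956226446316))
(array([0.40998449, 0.26207506, 0.21999098]), array([1.79999870e+02, 1.53817640e-03, 9.00089726e+01]))
[ 246  170   62   70 2044]
[[244.35583 235.15968]
 [249.55267 169.33311]
 [308.65796 173.99931]
 [303.46112 239.82588]] [array([0.38057378, 0.23320721]), array([0.38663395, 0.29347182]), array([0.4379615, 0.2894245]), array([0.43486937, 0.22867035])]
```

```bash
python3 - <<'E'
from h import *
pick((.4093,.2565),85,.067)
if place2(pocket("b",1),90+RY,.0815):
    for i in (3,2,1):
        q=pocket("b",i); r,P,f=rib(q,zr=.135,hov=.25)
        print(i,q,r[1])
    cv2.imwrite("pics/w13.png",f[:,:,::-1])
E
```

```text
hit False
grip gap 0.623 F [1.  0.1 3.6] t 78.7 z 0.0676
lift gap 0.624 F [-0.2  0.9 -3.2] t 80.1 z 0.2590
down 0 gap 0.619 F [ 0.3 -0.1  4.4] t 83.1 z 0.0836
rib (array([ 0.54636766, -0.10643064]), np.float64(59.866412399098394), np.float64(0.03356774099595216))
3 [ 0.54948791 -0.10482349] 59.866412399098394
rib (array([ 0.54900207, -0.0174324 ]), np.float64(22.148352336248898), np.float64(0.03329665696132776))
2 [ 0.55114372 -0.01983962] 22.148352336248898
rib (array([0.54957017, 0.06250464]), np.float64(56.72621430209344), np.float64(0.03383803351474648))
1 [0.55279953 0.06514425] 56.72621430209344
```

```bash
cat >> h.py <<'E'
def screw(q,phi,z=.140,force=60,hi=.25):
    fingers.gripper_to(.45); robot.move_to([*q,hi],[180,0,phi]); print("hit",robot.line_to([*q,z],velocity=.12,f_stop=6))
    fingers.gripper_to(0.,force=force); rpt("rib")
    j=np.array(robot.current_joint_positions(),float); t0=np.array(robot.current_torque()); log=[]; n=0
    for k in range(1,45):
        j2=j.copy(); j2[6]-=3*k; robot.move_j(list(j2)); t=robot.current_torque()[2]-t0[2]; log.append(round(float(t),2))
        y=(robot.current_eef_rot()[2]+90)%180-90
        if (abs(t)>.45 and 3*k>phi-12) or abs(t)>1.2 or 3*k>phi+25: break
    print("deg",3*k,"yaw",round(y,1),log)
    fingers.gripper_to(.45); robot.line_to([*q,hi],velocity=.15); rpt("end")
E
python3 - <<'E'
from h import *
screw((.5475,-.1058),60)
r,P,f=rib(pocket("b",3),zr=.135,hov=.25)
E
```

```text
hit False
rib gap 0.096 F [-0.6  0.4  5. ] t 89.9 z 0.1409
deg 75 yaw -14.6 [-0.01, -0.01, -0.01, 0.03, 0.04, -0.05, -0.06, 0.01, 0.01, -0.04, 0.01, 0.01, 0.02, -0.01, 0.01, 0.02, 0.09, 0.07, 0.03, 0.02, 0.04, 0.02, 0.04, 0.33, 0.9]
end gap 0.453 F [-0.3  0.  -0.3] t 97.5 z 0.2491
rib (array([ 0.54823281, -0.10304507]), np.float64(169.18732661874972), np.float64(0.033355563461018485))
```

```bash
python3 - <<'E'
from h import *
for i,q,p in ((2,(.550,-.0185),22),(1,(.5512,.064),57)):
    screw(q,p); r,P,f=rib(pocket("b",i),zr=.135,hov=.25)
# jars
robot.move_to([.48,.27,.3],[180,0,90]); robot.pause(.2); P=pose(); f=vision.grab_frame("wrist"); cv2.imwrite("pics/w14.png",f[:,:,::-1])
m=cv2.inRange(cv2.cvtColor(f,cv2.COLOR_RGB2HSV),(24,200,170),(34,255,255)); n,l,s,c=cv2.connectedComponentsWithStats(m)
for i in range(1,n):
    if s[i,4]>150: print(s[i],c[i],ray(c[i],.056,"wrist",P))
E
```

```text
hit False
rib gap 0.091 F [ 0.2 -0.   5. ] t 102.0 z 0.1409
deg 36 yaw -13.8 [-0.08, -0.08, -0.1, -0.1, -0.11, -0.1, -0.05, -0.03, -0.04, -0.08, 0.11, 0.63]
end gap 0.449 F [-0.2 -0.4 -0.6] t 106.3 z 0.2491
rib (array([ 0.54998688, -0.01808062]), np.float64(169.38386056189336), np.float64(0.033219018634784214))
hit False
rib gap 0.092 F [-0.6  0.2  3. ] t 110.5 z 0.1409
deg 72 yaw -14.7 [-0.12, -0.06, -0.04, -0.04, -0.14, -0.1, -0.08, -0.1, -0.13, -0.11, -0.01, 0.0, -0.13, -0.06, -0.04, -0.11, -0.06, -0.04, -0.08, -0.04, -0.09, 0.06, 0.23, 0.83]
end gap 0.451 F [ 0.9 -0.2  0.1] t 117.7 z 0.2490
rib (array([0.55168549, 0.06688427]), np.float64(169.19085859457059), np.float64(0.0332204699994021))
[291  16  17  36 245] [299.74693878  32.32653061] [0.50672009 0.43149924 0.056     ]
[ 284  133   50   39 1200] [310.47416667 153.265     ] [0.52129688 0.30464403 0.056     ]
```

```bash
cat >> h.py <<'E'
def lid(xy,hov=.2,zl=.056):
    robot.move_to([*xy,hov],[180,0,90]); robot.pause(.3); P=pose(); f=vision.grab_frame("wrist")
    m=cv2.inRange(cv2.cvtColor(f,cv2.COLOR_RGB2HSV),(22,140,90),(36,255,255)); n,l,s,c=cv2.connectedComponentsWithStats(m); out=[]
    for i in range(1,n):
        if s[i,4]>300:
            pts=np.argwhere(l==i)[:,::-1]; W=np.array([ray(p,zl,"wrist",P)[:2] for p in cv2.convexHull(pts.astype(np.int32))[:,0]])
            (cx,cy),r=cv2.minEnclosingCircle(W.astype(np.float32)); out.append((np.array([cx,cy]),round(r,4)))
    out.sort(key=lambda o:np.linalg.norm(o[0]-xy)); print([(o[0].round(4).tolist(),o[1]) for o in out]); return out,f
E
python3 - <<'E'
from h import *
o,f=lid(np.array([.52,.29])); o,f=lid(o[0][0]-[0,.01]); cv2.imwrite("pics/w15.png",f[:,:,::-1]); rpt("")
print([(d["rect"],d["p"]) for d in recognise("jar1_mid","top")])
E
```

```text
[([0.5197, 0.3127], 0.0292), ([0.4866, 0.421], 0.0298)]
[([0.5194, 0.3126], 0.0293), ([0.4865, 0.4212], 0.0295)]
 gap 0.452 F [-0.4 -0.3  0.1] t 122.2 z 0.2000
[([198.7, 219.6, 15.8, 19.9], 0.78)]
```

View pics/w15.png

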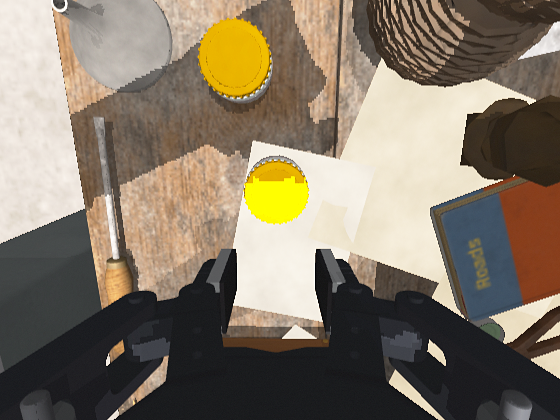

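```bash
python3 - <<'E'
from h import *
pick((.5194,.3126),90,.045,hov=.15)
ok=place2(pocket("f",2),90+RY,.0595,op=.85); print(ok)
if ok:
    o,f=lid(np.array([.4865,.40])); q=o[0][0]
    pick(q,90,.045,hov=.15); print(place2(pocket("f",1),90+RY,.0595,op=.85))
E
```

```text
hit False
grip gap 0.674 F [-0.4 -1.   5. ] t 124.6 z 0.0462
lift gap 0.681 F [-0.1 -0.1 -1.5] t 126.2 z 0.2588
down 0 gap 0.673 F [-1.1 -0.2  4.7] t 129.7 z 0.0622
True
[([0.486, 0.4218], 0.0296)]
hit False
grip gap 0.677 F [-1.2 -1.1  5. ] t 135.4 z 0.0463
lift gap 0.672 F [-0.4  0.3 -2.3] t 137.0 z 0.2587
down 0 gap 0.676 F [-0.  -0.2  5.1] t 140.5 z 0.0622
True
```

```bash
python3 - <<'E'
from h import *
o,f=lid(np.array([.46,-.0]),hov=.3,zl=.072); print(pocket("f",1),pocket("f",2))
for i in (1,2,3): print(pocket("b",i)); r,P,f=rib(pocket("b",i),zr=.135,hov=.27)
robot.move_to([.42,.0,.32],[180,0,90]); rpt("")
workorder.close_job()
E
```

```text
[([0.4577, -0.0181], 0.0301), ([0.4593, 0.066], 0.0297)]
[0.46081698 0.06693642] [ 0.45916118 -0.01804745]
[0.55279953 0.06514425]
rib (array([0.55198281, 0.06665694]), np.float64(169.14908891118637), np.float64(0.033344848005250616))
[ 0.55114372 -0.01983962]
rib (array([ 0.54991432, -0.01822297]), np.float64(169.26572366471476), np.float64(0.033327047121806536))
[ 0.54948791 -0.10482349]
rib (array([ 0.54851803, -0.10333264]), np.float64(169.29181663588508), np.float64(0.03316156981148091))
 gap 0.851 F [ 1.  -0.3 -0.3] t 146.0 z 0.3200
the job is handed in; nothing more can be done
```

The job is handed in at 146 s: all three bottles stand on the floor of the back row with their caps screwed to the stop, and both jars stand on the floor of the front row. Two bottles tipped over on the rack on the first try, and I stood them up and replaced them. One of those caps, on the bottle now in the middle pocket, seems to have turned about 35° towards closed in the fall, before all the bottles were in.

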